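# Check the brake lever of an instrument trolley

### The job

Two trolley push handles stand bolted to plates on the lab bench; one carries the long brake lever, the other a short lever. With the outside of your fingers, gently press the long brake lever in towards its bar as far as it will go, let it come all the way back out, then press it fully in again and finish while holding it there, against its stop short of the bar, so that I can gauge the gap. Only push on the lever's outer side: take hold of nothing, do not touch the rubber-gripped bars, and leave the short lever and everything else on the bench alone.

Things in the scene. Friction and masses are not known exactly. Their poses are not given: they have to be found in the camera images.
- brake_handle: Handle with the long lever, fixed: steel plate 145 x 270 x 8 mm, two posts 25 mm thick at y = +110 and -110 mm, a level bar between their tops along y. Origin on the bench below the bar's middle; the plate spans x -85 to +60 mm. x points level from the lever to the bar (the way to press), y towards the end with the pivot. Turn up to 0.45 rad either way. Highest point 171 mm.
- brake_bar: The bar of that handle, 220 mm long, with a black rubber grip 32 mm thick; it is part of the fixed handle. Origin at the bar's middle, 150 mm above the bench, axes as the handle's. Not to be touched.
- brake_lever (a joint): Angle of the long lever about its upright pivot, rad: 0 fully out (rest), 0.32 fully in on its own stop, there parallel to the bar within 0.02 rad with about 24 mm of gap left to the rubber. Pivot at x = -45, y = +87 mm of the handle. A spring returns it; at the press point it takes about 3 N to start and 9 N to reach the stop.
- press_point (a point): Point on the outer face of the long lever (the face away from the bar, towards the robot) 105 mm from the pivot, at the middle of the lever's height, 150 mm above the bench; it moves with the lever, about 33 mm in all. Its x axis is square to the lever's face, pointing inwards to the bar.
- brake_blade: The long lever's outer half, the side to press: a flat aluminium bar 135 mm long from the pivot (round end 19 mm across), 16 mm tall, 142 to 158 mm above the bench. Origin at the pivot; the bar runs along its -y, its outer face at x = -6 mm. It turns with the lever.
- brake_inner: The long lever's inner half, the side that faces the bar, not to be touched. Same origin and axes as the outer half, its inner face at x = +5 mm.
- short_handle: The other handle, alike but for its short lever; plate, posts, bar and axes as those of the first.
- short_bar: The bar of the other handle, origin at its middle, 150 mm above the bench. Not to be touched.
- short_lever (a joint): Angle of the other handle's short lever (70 mm), 0 at rest; leave it alone.
- short_lever_end (a point): The free end of the short lever, 150 mm above the bench.
- grease_jar: Bystander, leave alone: small white jar, 40 mm across, 42 mm tall, standing on the brake handle's plate under its bar. Origin: on its underside.
- collar: Bystander, leave alone: steel ring 34 mm across, 16 mm tall, on the short-lever handle's plate. Origin: on its underside.
- screwdriver: Bystander, leave alone: screwdriver lying on the bench. Origin: on its underside.
- spanner: Bystander, leave alone: spanner lying on the bench. Origin: on its underside.
- beaker: Bystander, leave alone: clear plastic beaker 60 mm across, 70 mm tall. Origin: on its underside.
- reagent_bottle: Bystander, leave alone: white bottle 60 mm across, 120 mm tall, beyond the handles. Origin: on its underside.
- gauge_pin: Bystander, leave alone: steel pin 14 mm across, 70 mm tall, standing upright. Origin: on its underside.

How it is judged (in metres and radians):
On the way, in this order (a step that is already met when the one before it is completed fails the run):
1. the long lever is pressed fully in by the fingers (value of joint brake_lever above 0.295 rad and contact force between the fingers and brake_blade above 1.5 N), for 0.1 s.
2. the long lever has come all the way back out (value of joint brake_lever below 0.04 rad), for 0.1 s.
3. the long lever is pressed fully in again and held (all of step 1), for 0.3 s.
At the end, for the whole second after the job is handed in: The fingers hold the long lever in against its stop (joint over 0.295 of 0.32 rad, fingers pressing its outer side with more than 1.5 N), not touching its inner side or the bar (under 2 N), and the short lever is out (under 0.05 rad) (all of step 3 and value of joint short_lever below 0.05 rad and contact force between the fingers and brake_inner below 2 N and contact force between the arm and brake_bar below 2 N); the arm keeps its last pose, push and grip.
It fails at once if the lever's inner side is touched or the lever pinched (over 2 N) (contact force between any of the fingers, the arm and brake_inner above 2 N).
It fails at once if a bar is touched or held (over 2 N) (contact force between any of the fingers, the arm and brake_bar above 2 N or contact force between any of the fingers, the arm and short_bar above 2 N).
It fails at once if the long lever is strained (over 40 N) (contact force between any of the fingers, the arm and brake_blade above 40 N).
It fails at once if the short lever is worked (over 0.08 rad) (value of joint short_lever above 0.08 rad).
It fails at once if something loose on the bench is shifted or lifted (over 30 mm) (distance of any of grease_jar, collar, screwdriver, spanner, beaker, reagent_bottle, gauge_pin from where it was at the start of the episode above 0.03 m).
It also fails if it takes over 42 s, if anything falls off the work surface, if the arm or the gripper's body presses on something with over 40 N, if the wrist force passes 120 N, or if a joint passes its speed limit or range.

### The arm

A 6-joint arm with a two-finger parallel gripper is mounted at the origin on the work surface. World frame = base frame: x ahead of the robot, y to its left, z up, the work surface at z = 0. Lengths are in mm, angles in rad, forces in N, time in s.
With the tool pointing down it reaches from about 350 to 775 mm from the base axis. Payload 7.3 kg.
Tool frame: the origin (TCP) lies midway between the tips of the shut fingers; the grasp point (between the pads) lies 19 mm behind it (bot.tcp_to_grasp is the distance from the TCP to the grasp point, in mm); z points along the fingers, y is the line along which they close (so a half turn about z gives the same grasp; the last joint's range is limited). The gripper opens to 92 mm and grips with 3 to 60 N. Pads are 19 mm wide; open, the fingers measure 130 mm over their backs; the gripper's body (75 mm by 190 mm) begins 47 mm behind the grasp point.
Start: joints at [1.08, 0.342, 1.524, -0, 1.275, -0.146], TCP at [177.441, 494.125, 226.741] pointing down, gripper open.
Joint ranges: [-2.53, 2.53], [-0.77, 2.02], [0.04, 2.7], [-1, 4.14], [0.28, 2.66], [-3.11, 3.11]. Speed limits (rad/s): [2.57, 2.57, 3.14, 3.14, 3.14, 3.14].

### API

Orientations are given as [roll, pitch, yaw] about the fixed x, y, z axes, in that order (R = Rz(yaw) Ry(pitch) Rx(roll)).
In Python, from plant import bot, viewer gives the robot as it stands. The module is installed in compiled form; this text tells all that it offers.
- The arm moves only by the shell command python3 -m handwheel 'ROWS'. ROWS is text: rows parted by semicolons, each of 7 numbers parted by spaces: the shift along the tool's x, y, z scaled (see below), then the turn, a rotation vector about the tool's x, y, z scaled (see below), then the opening, from -1 (shut) to 1 (fully open), so that 0 is half open. In form: tx ty tz rx ry rz gripper; .... A call has 1 to 8 rows; each row is the pose to reach, as a shift and turn from the pose commanded when the call began, along the tool's axes at that moment, turning the shorter way round; what a row does not reach only later rows make up. The controller multiplies each number of a shift by 10 cm and each number of a turn by pi rad. A row lasts 1/12 s, in which the tool goes at most 41.7 mm and 7.16 degrees, less where a joint would pass 70% of its speed; a pose out of reach is approached as far as the arm can. A call with a number of a shift or a turn outside -1 to 1 is refused whole. A call with a gripper value outside its range is refused whole. The fingers move at their own pace and stop on an object; the grip force is fixed at half the most. Time passes only in rows, so rows that repeat a pose let the fingers close. It gives the time, the measured TCP pose, the force, the opening and the grip force at its end, in the units of the state.
- bot.get_obs(): the state, without advancing time (a new reading comes with each control period).
- viewer.capture(name): name is "side" or "top"; returns a dict with "frame" (400x640x3 uint8, red, green, blue), "fov_y" (degrees; the focal length in pixels is half the picture's height over the tangent of half this angle, whatever the lens; pixels are square), "cx", "cy" (the principal point, pixels), "T" (4x4, takes a point from camera to world coordinates). Camera axes: x right, y down, z forward; pixel columns grow to the right and rows downward; lengths in mm; the calibration is good to about 2 mm. A picture is of the moment at which its call begins. There is no depth.
- bot.close_job(): hands the job in; it is judged then, once.
Trained networks look in a picture, given as the dict that the camera call returned (one of the last four; its "shot" number tells which), for a name from the list of things; names that differ only in an ending like _2 or _b are one class to them, and where a whole thing is asked for, a point or a joint stands for the part that bears it (a point fixed in the world has none). Each returns a list of dicts, best first, with "score" (0 to 1); they miss things now and then, are a little off and sometimes report something else, mostly with a low value. They report only what shows in the picture. A call takes as long as a camera call.
- viewer.recognise(target, picture): "centre" ([column, row] in pixels, amid what is visible of it).
- viewer.cut_out(target, picture): "pixels" (400x640 bool, what is visible of it) and "centre" ([column, row] in pixels, amid what is visible of it).
The state is a dict: "time": time; "joint_positions": joint angles; "dq": joint speeds; "tau": joint torques, N m; "tool_pos": TCP position; "tcp_rot": TCP orientation; "contact_force": force on the tool from outside, world axes, zero at the start; "moment": the same for the moment, N m; "grip_width": finger opening in mm; "finger_force": force on a finger pad.
Only numpy, scipy, OpenCV 4.12 (cv2) and the standard library are available. Lean on these libraries where they do the work, as an engineer would, in place of code of your own. Each camera call takes 0.05 s, during which the arm holds its last target. There are 200 camera calls.

## Working session

There is one attempt and no reset: what is moved stays moved. The work goes in short steps, Python scripts to look and compute and a shell command to move; the robot and the scene stay as the last step left them, time stands still between calls to the robot, and variables do not carry over. Pictures are saved under pics/ and viewed, at most 10 in all, crops included, and the job is handed in when it is done.

```bash
mkdir -p pics
cat > h.py <<'E'
import numpy as np,cv2
from plant import bot,viewer
def K(p):
    f=200/np.tan(np.radians(p["fov_y"])/2); return np.array([[f,0,p["cx"]],[0,f,p["cy"]],[0,0,1]])
def at_z(p,uv,z):
    d=np.linalg.inv(K(p))@np.array([uv[0],uv[1],1.]); T=np.array(p["T"]); d=T[:3,:3]@d; o=T[:3,3]
    return o+d*(z-o[2])/d[2]
def proj(p,X):
    T=np.array(p["T"]); c=(np.asarray(X)-T[:3,3])@T[:3,:3]; q=c@K(p).T; return q[:,:2]/q[:,2:]
def save(p,n): cv2.imwrite("pics/"+n,p["frame"][:,:,::-1])
E
python3 - <<'E'
from h import *
o=bot.get_obs(); print({k:np.round(v,3) for k,v in o.items()})
for n in("top","side"):
    p=viewer.capture(n); save(p,n+"0.png"); print(n,np.round(p["T"],3).tolist(),p["fov_y"])
    for t,z in (("brake_handle",0),("brake_bar",150),("brake_blade",158),("press_point",150),("short_handle",0),("short_bar",150),("short_lever_end",150),("grease_jar",42),("gauge_pin",70),("beaker",70),("reagent_bottle",120)):
        print(t,[(round(r["score"],2),np.round(r["centre"]).tolist(),np.round(at_z(p,r["centre"],z)).tolist()) for r in viewer.recognise(t,p)[:2]])
E
```

```text
{'time': np.float64(0.0), 'joint_positions': array([ 1.08 ,  0.343,  1.525, -0.   ,  1.275, -0.146]), 'dq': array([-0.   , -0.   ,  0.001, -0.   ,  0.001,  0.   ]), 'tau': array([ -0.   , -43.124, -24.422,   0.072,   0.056,  -0.   ]), 'tool_pos': array([177.24 , 493.745, 226.045]), 'tcp_rot': array([-3.14 , -0.   ,  2.797]), 'contact_force': array([ 0.428, -0.147,  0.628]), 'moment': array([ 0.045, -0.001,  0.026]), 'finger_force': np.float64(0.0), 'grip_width': np.float64(91.79)}
top [[0.027, -0.993, 0.111, 372.754], [-0.999, -0.029, -0.017, 30.832], [0.02, -0.111, -0.994, 1330.455], [0.0, 0.0, 0.0, 1.0]] 44.143838137075946
brake_handle [(0.91, [246.0, 172.0], [568.0, 218.0, 0.0]), (0.16, [435.0, 253.0], [360.0, -298.0, 0.0])]
brake_bar [(0.68, [248.0, 158.0], [580.0, 193.0, 150.0])]
brake_blade [(0.53, [238.0, 187.0], [508.0, 212.0, 158.0])]
press_point [(0.75, [229.0, 184.0], [515.0, 236.0, 150.0]), (0.46, [248.0, 173.0], [543.0, 192.0, 150.0])]
short_handle [(0.74, [410.0, 172.0], [578.0, -231.0, 0.0])]
short_bar [(0.97, [423.0, 165.0], [574.0, -233.0, 150.0])]
short_lever_end []
[... 421 characters left out ...]
4524
brake_handle [(0.74, [287.0, 292.0], [577.0, 216.0, 0.0])]
brake_bar [(0.92, [282.0, 240.0], [586.0, 196.0, 150.0])]
brake_blade [(0.87, [318.0, 254.0], [509.0, 231.0, 158.0])]
press_point [(0.6, [322.0, 247.0], [503.0, 207.0, 150.0])]
short_handle [(0.68, [308.0, 161.0], [583.0, -288.0, 0.0]), (0.56, [317.0, 252.0], [521.0, 92.0, 0.0])]
short_bar [(0.6, [307.0, 126.0], [584.0, -253.0, 150.0])]
short_lever_end []
grease_jar [(0.53, [293.0, 267.0], [567.0, 178.0, 42.0])]
gauge_pin [(0.49, [449.0, 343.0], [256.0, 342.0, 70.0])]
beaker [(0.86, [376.0, 158.0], [370.0, -229.0, 70.0])]
reagent_bottle [(0.72, [216.0, 209.0], [758.0, 90.0, 120.0]), (0.66, [416.0, 306.0], [322.0, 302.0, 120.0])]
```

View pics/top0.png

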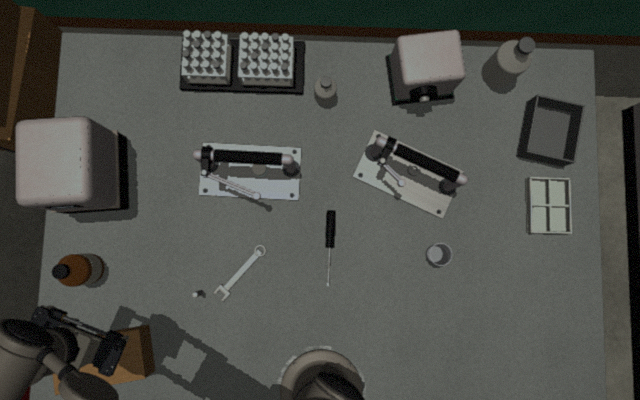

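View pics/side0.png

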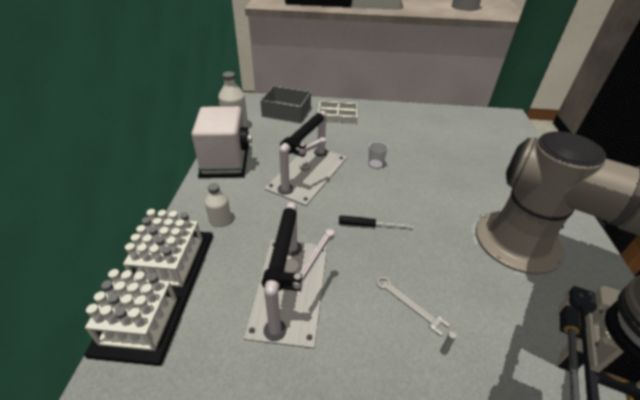

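Run:
```python
from h import *
for n in("top","side"):
    p=viewer.capture(n)
    for t,z in (("brake_bar",150),("brake_blade",150),("short_bar",150)):
        for r in viewer.cut_out(t,p)[:1]:
            ys,xs=np.nonzero(r["pixels"]); 
            c,(w,h),a=cv2.minAreaRect(np.c_[xs,ys].astype(np.float32)); b=cv2.boxPoints((c,(w,h),a))
            print(n,t,round(r["score"],2),len(xs),np.round(r["centre"]),np.round(b).tolist(),[np.round(at_z(p,q,z)[:2]).tolist() for q in b])
```

```text
top brake_bar 0.61 995 [250. 156.] [[197.0, 161.0], [197.0, 148.0], [288.0, 153.0], [287.0, 166.0]] [[569.0, 317.0], [601.0, 317.0], [595.0, 98.0], [563.0, 99.0]]
top brake_blade 0.61 121 [243. 189.] [[209.0, 182.0], [211.0, 177.0], [260.0, 194.0], [258.0, 199.0]] [[518.0, 284.0], [531.0, 280.0], [493.0, 160.0], [480.0, 164.0]]
top short_bar 0.94 1033 [426. 166.] [[379.0, 147.0], [385.0, 134.0], [466.0, 173.0], [460.0, 186.0]] [[615.0, -123.0], [648.0, -137.0], [557.0, -338.0], [525.0, -322.0]]
side brake_bar 0.75 986 [284. 242.] [[263.0, 285.0], [284.0, 203.0], [299.0, 206.0], [277.0, 289.0]] [[604.0, 307.0], [598.0, 83.0], [563.0, 92.0], [576.0, 312.0]]
side brake_blade 0.56 307 [318. 257.] [[298.0, 277.0], [328.0, 229.0], [335.0, 233.0], [305.0, 281.0]] [[542.0, 283.0], [494.0, 153.0], [479.0, 164.0], [528.0, 291.0]]
side short_bar 0.64 473 [306. 128.] [[281.0, 143.0], [320.0, 108.0], [328.0, 118.0], [289.0, 152.0]] [[645.0, -158.0], [553.0, -365.0], [524.0, -309.0], [616.0, -115.0]]
```

The top view shows the long-lever handle at left: its bar runs from (197,155) to (288,160) and its lever from (210,180) to a ball end near (258,197). The short-lever handle is at right, around (410,172). The side view agrees. The bar middle is about (582,208), with yaw about -0.02. I'll shut the fingers, square the tool and move to a point in front of the lever, staying high.

```bash
python3 -m handwheel '-1 -0.54 0 0 0 -0.103 -1; -1 -0.54 0 0 0 -0.103 -1; -1 -0.54 0 0 0 -0.103 -1; -1 -0.54 0 0 0 -0.103 -1; -1 -0.54 0 0 0 -0.103 -1'
python3 -m handwheel '-0.62 -0.7 0 0 0 0 -1; -0.62 -0.7 0 0 0 0 -1; -0.62 -0.7 0 0 0 0 -1; -0.62 -0.7 0 0 0 0 -1'
python3 -m handwheel '-0.62 -0.7 0 0 0 0 -1; -0.62 -0.7 0 0 0 0 -1; -0.62 -0.7 0 0 0 0 -1; -0.62 -0.7 0 0 0 0 -1'
python3 -m handwheel '-0.62 -0.7 0 0 0 0 -1; -0.62 -0.7 0 0 0 0 -1; -0.62 -0.7 0 0 0 0 -1; -0.62 -0.7 0 0 0 0 -1; -0.62 -0.7 0 0 0 0 -1'
```

```text
time: 2.02
tool_pos: [254.5, 408.4, 227.0]
tcp_rot: [3.141, 0.0, 3.116]
contact_force: [0.4, 0.5, -0.4]
grip_width: 63.1
finger_force: 0.0
time: 2.35
tool_pos: [314.8, 337.4, 226.8]
tcp_rot: [3.141, 0.0, 3.117]
contact_force: [-0.0, 0.2, -0.6]
grip_width: 36.1
finger_force: 0.0
time: 2.68
tool_pos: [375.2, 266.8, 226.7]
tcp_rot: [3.141, 0.0, 3.117]
contact_force: [-0.3, 0.6, 0.3]
grip_width: 9.8
finger_force: 0.0
time: 3.1
tool_pos: [434.0, 197.1, 226.5]
tcp_rot: [3.141, -0.001, 3.12]
contact_force: [-0.1, 0.9, 0.4]
grip_width: 0.1
finger_force: 0.0
```

Descend to z about 134 and look.

```bash
python3 -m handwheel '0 0 0.4 0 0 0 -1; 0 0 0.8 0 0 0 -1; 0 0 0.93 0 0 0 -1; 0 0 0.93 0 0 0 -1; 0 0 0.93 0 0 0 -1'
python3 - <<'E'
from h import *
o=bot.get_obs(); P=o["tool_pos"]; im=[]
for n in("top","side"):
    p=viewer.capture(n); f=p["frame"].copy()
    H=np.array([582,208,0.]); a=-0.02; R=np.array([[np.cos(a),-np.sin(a),0],[np.sin(a),np.cos(a),0],[0,0,1]])
    pv=H+R@np.array([-45,87,150.]); b=a-0.32; L=pv+np.array([[[np.cos(b),-np.sin(b),0],[np.sin(b),np.cos(b),0],[0,0,1]]@np.array(v) for v in([-6,0,8.],[-6,-135,8.],[5,-135,8],[5,0,8],[-6,-97,0])])
    B=[H+R@np.array(v) for v in([-16,-110,150.],[-16,110,150],[16,110,150],[16,-110,150])]
    pl=[H+R@np.array(v) for v in([-85,-135,8.],[-85,135,8],[60,135,8],[60,-135,8])]
    u0,v0=(np.array(proj(p,[pv])[0])-[100,75]).astype(int)
    c=cv2.resize(f[v0:v0+150,u0:u0+200],None,fx=4,fy=4,interpolation=2)
    for Q,col in((L[:4],(255,0,0)),(B,(0,255,0)),(pl,(0,0,255))):
        q=((proj(p,Q)-[u0,v0]+.5)*4).astype(np.int32); cv2.polylines(c,[q],True,col,1)
    q=((proj(p,[P,L[4]])-[u0,v0]+.5)*4).astype(int)
    for k in q: cv2.circle(c,k.tolist(),4,(255,255,0),-1)
    cv2.imwrite(f"pics/z_{n}.png",c[:,:,::-1])
print(L)
E
```

```text
time: 3.52
tool_pos: [433.7, 197.2, 133.8]
tcp_rot: [3.141, -0.001, 3.122]
contact_force: [0.1, -0.2, 0.9]
grip_width: 0.2
finger_force: 0.0
[[533.09235571 297.88346313 158.        ]
 [488.07159827 170.61158329 158.        ]
 [498.44189959 166.94322527 158.        ]
 [543.46265703 294.21510512 158.        ]
 [500.74410777 206.43626058 150.        ]]
```

View pics/z_top.png

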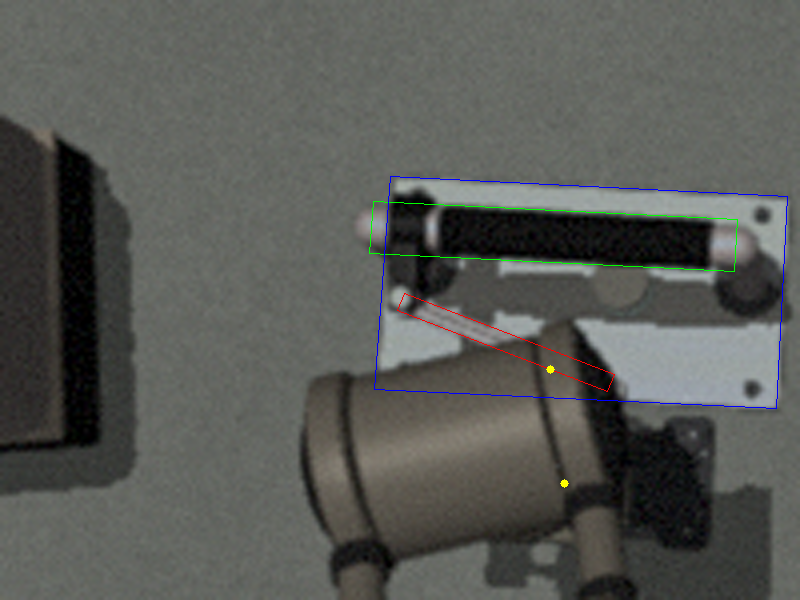

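View pics/z_side.png

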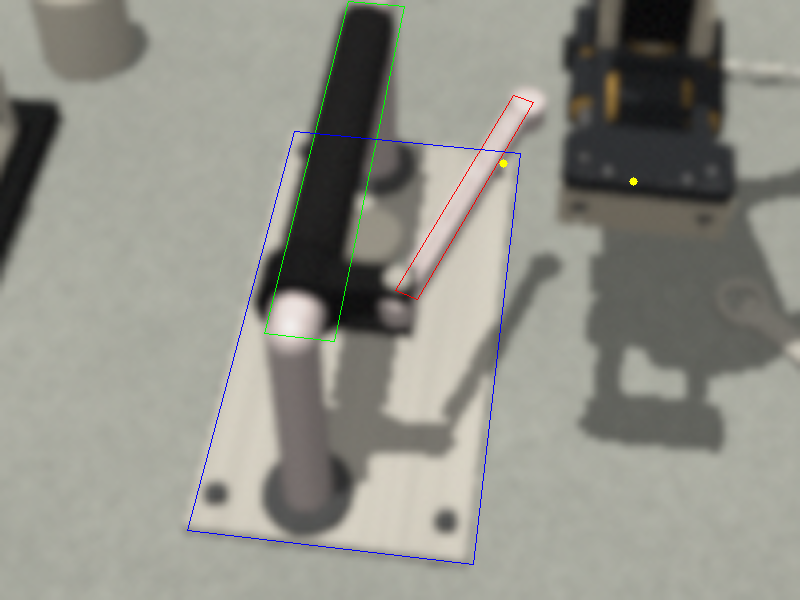

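The overlays in both views lie within about 4 mm of the handle and lever, and the shut fingers stand clear in front of the lever. Now I'll advance, then feel for contact.

```bash
python3 -m handwheel '-0.15 0 0 0 0 0 -1; -0.3 0 0 0 0 0 -1; -0.36 0 0 0 0 0 -1; -0.36 0 0 0 0 0 -1'
python3 -m handwheel '-0.05 0 0 0 0 0 -1; -0.1 0 0 0 0 0 -1; -0.15 0 0 0 0 0 -1; -0.15 0 0 0 0 0 -1'
python3 -m handwheel '-0.03 0 0 0 0 0 -1; -0.06 0 0 0 0 0 -1; -0.1 0 0 0 0 0 -1; -0.1 0 0 0 0 0 -1'
python3 -m handwheel '-0.03 0 0 0 0 0 -1; -0.06 0 0 0 0 0 -1; -0.1 0 0 0 0 0 -1; -0.1 0 0 0 0 0 -1'
```

```text
time: 3.95
tool_pos: [472.4, 195.3, 135.0]
tcp_rot: [3.141, 0.003, 3.12]
contact_force: [-0.6, -0.1, -0.1]
grip_width: 0.5
finger_force: 0.0
time: 4.28
tool_pos: [486.2, 194.9, 133.8]
tcp_rot: [3.141, 0.0, 3.12]
contact_force: [-2.7, 3.7, 0.5]
grip_width: 0.6
finger_force: 2.7
time: 4.62
tool_pos: [495.5, 193.6, 133.3]
tcp_rot: [-3.14, -0.002, 3.12]
contact_force: [-5.8, -0.6, 0.1]
grip_width: 0.6
finger_force: 2.3
time: 4.95
tool_pos: [505.0, 193.3, 133.1]
tcp_rot: [-3.14, -0.003, 3.12]
contact_force: [-6.6, -1.8, 0.9]
grip_width: 0.2
finger_force: 2.9
```

```bash
python3 -m handwheel '-0.03 0 0 0 0 0 -1; -0.06 0 0 0 0 0 -1; -0.08 0 0 0 0 0 -1; -0.08 0 0 0 0 0 -1; -0.08 0 0 0 0 0 -1'
python3 -m handwheel '-0.02 0 0 0 0 0 -1; -0.04 0 0 0 0 0 -1; -0.04 0 0 0 0 0 -1; -0.04 0 0 0 0 0 -1'
```

```text
time: 5.37
tool_pos: [512.2, 192.9, 133.0]
tcp_rot: [-3.14, -0.004, 3.12]
contact_force: [-7.1, -4.5, -0.1]
grip_width: 0.6
finger_force: 3.4
time: 5.7
tool_pos: [516.1, 192.7, 132.9]
tcp_rot: [-3.139, -0.004, 3.12]
contact_force: [-7.8, -3.6, 1.2]
grip_width: 0.8
finger_force: 3.6
```

```bash
python3 -m handwheel '-0.02 0 0 0 0 0 -1; -0.03 0 0 0 0 0 -1; -0.03 0 0 0 0 0 -1; -0.03 0 0 0 0 0 -1'
```

```text
time: 6.03
tool_pos: [518.9, 192.4, 132.9]
tcp_rot: [-3.139, -0.005, 3.12]
contact_force: [-8.6, -5.3, 1.3]
grip_width: 0.6
finger_force: 3.8
```

```bash
python3 -m handwheel '-0.02 0 0 0 0 0 -1; -0.02 0 0 0 0 0 -1; -0.02 0 0 0 0 0 -1'; python3 -m handwheel '-0.02 0 0 0 0 0 -1; -0.02 0 0 0 0 0 -1; -0.02 0 0 0 0 0 -1'
```

```text
time: 6.28
tool_pos: [519.6, 192.4, 132.8]
tcp_rot: [-3.139, -0.008, 3.12]
contact_force: [-12.4, -5.0, 4.0]
grip_width: 0.5
finger_force: 6.2
time: 6.53
tool_pos: [519.8, 192.3, 132.8]
tcp_rot: [-3.138, -0.011, 3.12]
contact_force: [-18.4, -4.7, 8.4]
grip_width: 0.6
finger_force: 9.3
```

The force jumps while the position stays at x≈519.7, so the lever is on its stop. A quick look to confirm.

Run:
```python
from h import *
p=viewer.capture("side"); c=p["frame"][150:300,220:420]; cv2.imwrite("pics/in1.png",cv2.resize(c,None,fx=4,fy=4,interpolation=2)[:,:,::-1]); print(bot.get_obs()["contact_force"])
```

```text
[-18.43831163  -4.79641618   8.6985148 ]
```

View pics/in1.png

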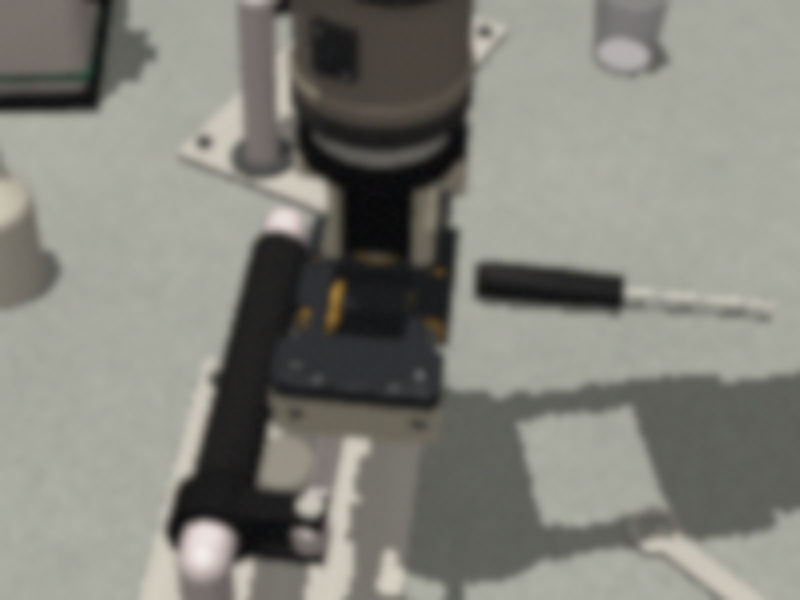

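The image shows the lever near the pivot (315,470) lying parallel to the bar, with the gripper clear of the rubber. Now I'll release fully, then press again.

```bash
python3 -m handwheel '0.1 0 0 0 0 0 -1; 0.2 0 0 0 0 0 -1; 0.3 0 0 0 0 0 -1; 0.4 0 0 0 0 0 -1; 0.5 0 0 0 0 0 -1; 0.58 0 0 0 0 0 -1; 0.58 0 0 0 0 0 -1; 0.58 0 0 0 0 0 -1'
python3 -m handwheel '0 0 0 0 0 0 -1; 0 0 0 0 0 0 -1; 0 0 0 0 0 0 -1; 0 0 0 0 0 0 -1'
python3 - <<'E'
from h import *
p=viewer.capture("side"); c=p["frame"][150:300,220:420]; cv2.imwrite("pics/out1.png",cv2.resize(c,None,fx=4,fy=4,interpolation=2)[:,:,::-1])
E
```

```text
time: 7.25
tool_pos: [467.3, 194.8, 134.0]
tcp_rot: [-3.142, 0.001, 3.121]
contact_force: [0.2, -0.3, 1.2]
grip_width: 0.7
finger_force: 0.0
time: 7.58
tool_pos: [467.1, 194.8, 133.6]
tcp_rot: [-3.142, 0.0, 3.12]
contact_force: [-0.1, -0.1, 0.2]
grip_width: 0.2
finger_force: 0.0
```

View pics/out1.png

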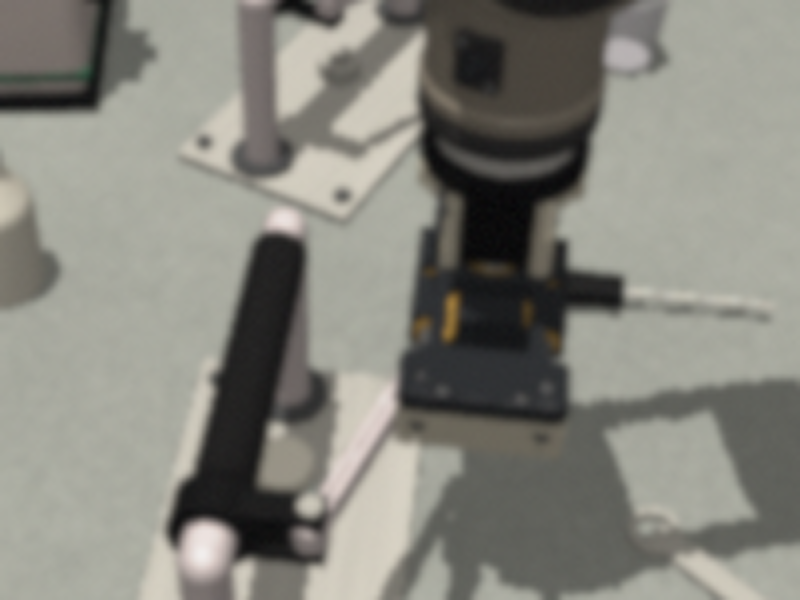

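The lever is back out at its rest angle, running from (320,500) to (395,390), and the fingers are clear of it. Pressing again.

```bash
python3 -m handwheel '-0.08 0 0 0 0 0 -1; -0.14 0 0 0 0 0 -1; -0.2 0 0 0 0 0 -1; -0.26 0 0 0 0 0 -1; -0.32 0 0 0 0 0 -1; -0.37 0 0 0 0 0 -1; -0.42 0 0 0 0 0 -1; -0.46 0 0 0 0 0 -1'
python3 -m handwheel '-0.03 0 0 0 0 0 -1; -0.06 0 0 0 0 0 -1; -0.08 0 0 0 0 0 -1; -0.1 0 0 0 0 0 -1; -0.11 0 0 0 0 0 -1; -0.12 0 0 0 0 0 -1; -0.12 0 0 0 0 0 -1; -0.12 0 0 0 0 0 -1'
python3 -m handwheel '0 0 0 0 0 0 -1; 0 0 0 0 0 0 -1; 0 0 0 0 0 0 -1; 0 0 0 0 0 0 -1; 0 0 0 0 0 0 -1; 0 0 0 0 0 0 -1'
```

```text
time: 8.3
tool_pos: [511.8, 192.9, 132.9]
tcp_rot: [-3.139, -0.005, 3.12]
contact_force: [-7.5, -3.5, 1.3]
grip_width: 0.2
finger_force: 3.4
time: 8.97
tool_pos: [519.8, 192.2, 132.7]
tcp_rot: [-3.138, -0.013, 3.12]
contact_force: [-19.6, -5.0, 8.6]
grip_width: 0.3
finger_force: 9.7
time: 9.47
tool_pos: [519.9, 192.2, 132.7]
tcp_rot: [-3.138, -0.012, 3.12]
contact_force: [-19.3, -4.8, 8.7]
grip_width: 0.4
finger_force: 9.6
```

Same stop position as before, with a steady push of about 19 N. Handing in.

```bash
python3 -c "
from plant import bot
print(bot.close_job())"
```

```text
the job is handed in; nothing more can be done
None
```

I pressed the long lever to its stop, let it come fully back out, pressed it in again, and handed the job in while holding it there with about 19 N; the hand-in gave no verdict.

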